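# Set the backlash dial four clicks tighter and lock it

### The job

On the gear unit on the blue bracket, tighten the click-stop dial: push its upright peg round with a fingertip, clockwise seen from above, by exactly four clicks from where it stands, and let it rest in the fourth click. Then push the dial's locking slide fully in towards the dial with a fingertip. Touch gently, pick nothing up, leave the hammer, the spacer ring and the dowel pin where they are, and finish clear of everything.

Things in the scene. Friction and masses are not known exactly. Their poses are not given: they have to be found in the camera images.
- gear_unit: Fixed assembly: blue bracket plate 200 x 250 mm, 14 thick, blue walls along its +x edge (64 mm high) and -y edge (44 high); a dark round gear housing under a 145 mm square aluminium plate, its top 100 mm above the bench, with a 56 mm wide arm out to y = +150 mm under the locking slide. Origin on the bench, on the dial's axis; z up. Stands anywhere, turned up to 0.7 rad either way.
- dial_centre (a point): Point on the dial's axis at the level of its flat top, 114 mm above the bench. It does not move; axes as the gear unit's.
- peg_top (a point): Centre of the top of the dial's only peg: upright dark steel pin, 14 mm diameter, standing 30 mm above the dial's top, 48 mm from its axis (peg top 144 mm above the bench). Turns with the dial; at the start at a bearing of -54 degrees from the gear unit's +x (towards +x, -y). The only other thing on the dial's top is a flat hub, 36 mm diameter, 4 mm high.
- dial (a joint): Turn of the steel dial (120 mm diameter, 14 thick, ribbed rim), rad: 0 at the start, in a click; grows clockwise from above. 20 clicks a turn, one per 0.314 rad (15 mm at the peg), as the tick marks. Resists up to 0.21 N m (4.5 N at the peg) on leaving a click; past half-way it snaps ahead into the next by itself and rests there when released. Stops at -1.6 and 3.2.
- lock_nub (a point): Centre of the top of the locking slide's upright dark steel nub, 26 mm wide (gear unit's x), 12 thick (y), 28 high above the 8 mm thick slide; top 136 mm above the bench. Slide out: 114 mm from the dial's axis on the gear unit's +y side. The slide ends 2 mm beyond the nub's outer face; guide cheeks up to 110 mm high stand beside it nearer the dial.
- lock (a joint): Travel of the locking slide in m: 0 fully out, 0.020 fully in; grows as it is pushed along the gear unit's -y towards the dial's axis. At the start out, or up to 4 mm in. It takes about 1.5 N to move and stays where it is left; it does not block the dial.
- mallet_mid (a point): Middle of a hammer lying on the bench beside the bracket's -y side, wooden handle 26 mm thick, 260 mm long; centre half-way up. Leave it.
- spacer_mid (a point): Centre of a loose steel spacer ring, 68 mm outside and 44 mm inside diameter, 30 mm high, on the bench off the bracket's +x side. Leave it.
- dowel: Steel dowel pin, 20 mm diameter, 50 mm high, standing loose on the blue plate by its -x, +y corner; origin at the centre of its underside. Leave it standing.

How it is judged:
On the way, in this order (a step that is already met when the one before it is completed fails the run):
1. the dial is in the fourth click, with the locking slide still out (value of joint dial between 1.1766 and 1.3366 rad and value of joint lock below 0.01 m), for 0.3 s.
2. the locking slide is fully in (value of joint lock above 0.017 m), for 0.2 s.
At the end, for the whole second after the job is handed in: The dial rests four clicks clockwise of its start (1.257 rad, within 0.08 rad) and the locking slide is in to within 3 mm of its stop (value of joint dial between 1.1766 and 1.3366 rad and value of joint lock above 0.017 m and velocity of joint dial between -0.1 and 0.1 rad/s); the robot touches nothing.
It fails at once if the gear unit is pushed harder than 40 N (contact force between any of the fingers, the arm and gear_unit above 40 N).
It fails at once if the hammer, spacer or dowel is moved by more than 20 mm or lifted (distance of any of mallet_mid, spacer_mid, dowel from where it was at the start of the episode above 0.02 m).
It fails at once if the dowel pin is tipped over (angle between dowel's own z axis and vertical above 0.5 rad).
It also fails if it takes over 58 s, if anything falls off the work surface, if the arm or the gripper's body presses on something with over 40 N, if the wrist force passes 120 N, or if a joint passes its speed limit or range.

### The arm

A 7-joint arm with a two-finger parallel gripper is mounted at the origin on the work surface. World frame = base frame: x ahead of the robot, y to its left, z up, the work surface at z = 0. Lengths are in m, angles in rad, forces in N, time in s.
With the tool pointing down it reaches from about 0.425 to 0.95 m from the base axis. Payload 16.7 kg.
Tool frame: the origin (TCP) lies on the front face of the gripper's body, between the roots of the fingers; the fingertips stand 97 mm ahead of it and the grasp point (between the pads) lies 78 mm ahead of it (robot.finger_overhang is the distance from the TCP to the fingertips, in m); z points along the fingers, y is the line along which they close (so a half turn about z gives the same grasp; the last joint's range is limited). The gripper opens to 94 mm and grips with 3 to 60 N. Pads are 16 mm wide; open, the fingers measure 119 mm over their backs; the gripper's body (75 mm by 177 mm) begins 78 mm behind the grasp point.
Start: joints at [1.026, 0.426, 0.074, 1.606, -0.034, 1.111, -0.067], TCP at [0.26, -0.623, 0.303] pointing down, gripper open.
Joint ranges: [-2.85, 2.85], [-0.5, 2.14], [-1.23, 1.37], [0.21, 2.46], [-1.02, 4.16], [0.16, 2.05], [-2.73, 2.73]. Speed limits (rad/s): [1.89, 1.89, 2.39, 2.39, 3.01, 3.01, 3.01].

### API

Orientations are given as a unit quaternion [w, x, y, z].
In Python, from bench import robot, solver, grab_frame, camera_model, job gives the robot as it stands. Calls block until the motion is done:
- robot.reach(position, orientation): joint-space move of the TCP to a pose.
- robot.movel(position, attitude=None, v=0.15): straight line of the TCP; attitude=None keeps the orientation; v is the mean speed in m/s.
- robot.movej(angles): joint-space move.
- robot.ungrasp() and robot.clamp(): open the fingers fully, or close them until they stop; the grip force is fixed at half the most.
- robot.wait(seconds).
- solver.ik(position, orientation): joint angles nearest the present ones, or None.
- robot.read_state(): the state.
- grab_frame(name): name is "scene" or "side" or "wrist"; returns the picture (384x512x3 uint8, red, green, blue); there is no depth.
- camera_model(name): a dict with "fx", "fy", "cx", "cy" (pixels), "world_to_cam" (4x4, takes a point from world to camera coordinates). Camera axes: x right, y up, looking along -z (the intrinsics and any distortion apply to the point x, -y, -z); pixel columns grow to the right and rows downward; lengths in m; the calibration is good to about 2 mm. A picture is of the moment at which its call begins: read the wrist's pose just before it. camera_model takes no time and is no camera call; for the wrist camera it gives the pose at the moment of the call.
A pose or a line that the arm cannot do raises robot.PlanningError and nothing moves.
- job.close_job(): hands the job in; it is judged then, once.
The state is a dict: "time": time; "joint_pos": joint angles; "joint_velocities": joint speeds; "effort": joint torques, N m; "tcp_pos": TCP position; "tcp_rot": TCP orientation; "wrist_force": force on the tool from outside, world axes, zero at the start; "wrist_torque": the same for the moment, N m; "grip_width": finger opening in m; "finger_force": force on a finger pad.
Only numpy, scipy, OpenCV 4.12 (cv2) and the standard library are available. Lean on these libraries where they do the work, as an engineer would, in place of code of your own. Each camera call takes 0.05 s, during which the arm holds its last target. There are 200 camera calls.

## Working session

There is one attempt and no reset: what is moved stays moved. The work goes in short steps, each a Python script; the robot and the scene stay as the last script left them, time stands still between calls to the robot, and variables do not carry over. Pictures are saved under pics/ and viewed, at most 10 in all, crops included, and the job is handed in when it is done.

```bash
ls; mkdir -p pics
python3 - <<'E'
from bench import robot, grab_frame, camera_model
import cv2, numpy as np
for n in ("scene","side"):
    f=grab_frame(n); cv2.imwrite(f"pics/{n}0.png",cv2.cvtColor(f,cv2.COLOR_RGB2BGR))
    m=camera_model(n); print(n,{k:(np.round(v,3).tolist() if k=="world_to_cam" else v) for k,v in m.items()})
    c=-np.array(m["world_to_cam"])[:3,:3].T@np.array(m["world_to_cam"])[:3,3]; print(c)
s=robot.read_state(); print(s["time"],s["tcp_pos"],s["tcp_rot"],s["grip_width"],s["wrist_force"])
E
```

```text
pics
scene {'fx': 433.44211501578707, 'fy': 433.44211501578707, 'cx': 260.84854760369535, 'cy': 191.97698196950776, 'world_to_cam': [[-0.818, 0.574, 0.017, 0.456], [-0.284, -0.431, 0.856, 0.038], [0.499, 0.696, 0.516, -1.435], [0.0, 0.0, 0.0, 1.0]]}
[1.10042414 0.7525161  0.70029012]
side {'fx': 355.01935523113843, 'fy': 355.01935523113843, 'cx': 256.4917141511989, 'cy': 193.12792722018932, 'world_to_cam': [[-0.745, -0.667, 0.017, 0.383], [0.358, -0.379, 0.853, -0.296], [-0.562, 0.642, 0.521, -0.607], [0.0, 0.0, 0.0, 1.0]]}
[0.05021193 0.5330064  0.56215186]
0.1 [ 0.25952371 -0.62280902  0.30205811] [-5.38951975e-04  9.80578538e-01  1.96126034e-01 -1.39995466e-04] 0.09407477051682896 [ 0.64744762  0.62863105 -0.37727891]
```

View pics/scene0.png

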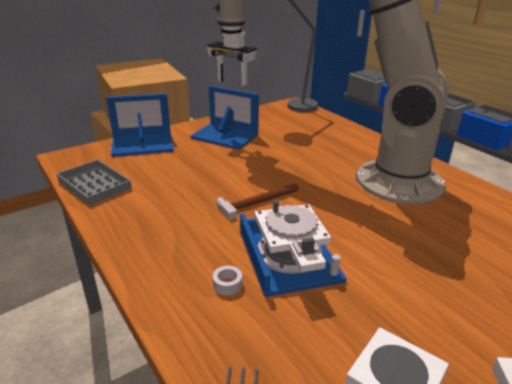

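View pics/side0.png

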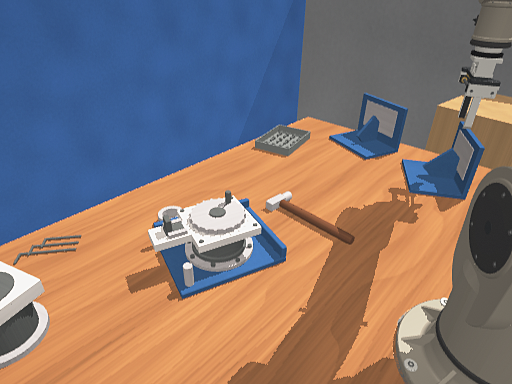

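The scene view shows the dial hub at about (292,217), the peg top at (276,204) and the nub at (308,238). In the side view the hub is at (217,212), the peg top at (228,193) and the nub at (168,217). The hammer lies at the -y side, the ring at +x and the dowel at the -x,+y corner.

```bash
cat > h.py <<'E'
import numpy as np, cv2
from bench import robot, solver, grab_frame, camera_model, job
def ray(m,px):
    W=np.array(m["world_to_cam"]); R=W[:3,:3]
    d=R.T@np.array([(px[0]-m["cx"])/m["fx"],-(px[1]-m["cy"])/m["fy"],-1.])
    return -R.T@W[:3,3], d
def onplane(m,px,z):
    c,d=ray(m,px); return c+d*(z-c[2])/d[2]
def proj(m,p):
    q=np.array(m["world_to_cam"])@np.append(p,1.); return np.array([m["cx"]+m["fx"]*q[0]/-q[2], m["cy"]+m["fy"]*q[1]/q[2]])
def down(yaw):  # tool pointing down, tool x axis at angle yaw in world
    return np.array([0,np.cos(yaw/2),np.sin(yaw/2),0])
E
python3 - <<'E'
from h import *
for n,ps in {"scene":[(292,217,.118),(276,204,.144),(308,239,.136)],"side":[(217,212,.118),(228,193,.144),(168,217,.136)]}.items():
    for u,v,z in ps: print(n,onplane(camera_model(n),(u,v),z).round(3))
m=camera_model("wrist"); W=np.array(m["world_to_cam"]); s=robot.read_state()
c=-W[:3,:3].T@W[:3,3]; print(m["fx"],c-s["tcp_pos"],W[:3,:3].round(2))
E
```

```text
scene [0.542 0.103 0.118]
scene [0.564 0.068 0.144]
scene [0.582 0.208 0.136]
side [0.54  0.105 0.118]
side [0.548 0.062 0.144]
side [0.58  0.204 0.136]
346.0076173676989 [0.07555065 0.03166867 0.08209184] [[ 0.38 -0.92 -0.  ]
 [ 0.89  0.37 -0.28]
 [ 0.26  0.11  0.96]]
```

Run:
```python
from h import *
yaw=-0.37; c=np.array([.541,.104]); a=np.array([np.cos(yaw),np.sin(yaw)])
for y in (yaw,yaw+np.pi): print(solver.ik([*(c+0.02*a),.215],down(y)))
robot.clamp()
p=np.array([*(c-0.03*a+.03*np.array([-a[1],a[0]])),.36])
robot.reach(p,down(yaw))
m=camera_model("wrist"); s=robot.read_state(); print(s["time"],s["tcp_pos"],s["grip_width"],s["wrist_force"])
f=grab_frame("wrist"); cv2.imwrite("pics/w1.png",cv2.cvtColor(f,cv2.COLOR_RGB2BGR))
import pickle; pickle.dump(m,open("w1.pkl","wb"))
for q in [(*c,.118),(.552,.058,.144),(.581,.206,.136)]: print(proj(m,q))
```

```text
[ 0.04331102  0.37797636 -0.40255348  1.91086142  0.1872823   0.88911361
 -2.39316597]
[ 0.29747958  0.44203072 -0.72931821  1.89624209  0.36124613  0.93822643
  0.59903079]
4.375 [0.52410754 0.14215547 0.35986888] 0.0006994425752074552 [-0.20947851 -0.94062598 -0.48212623]
[287.52573956 151.84898197]
[336.91594747 125.12613577]
[166.31930391 154.78596665]
```

View pics/w1.png

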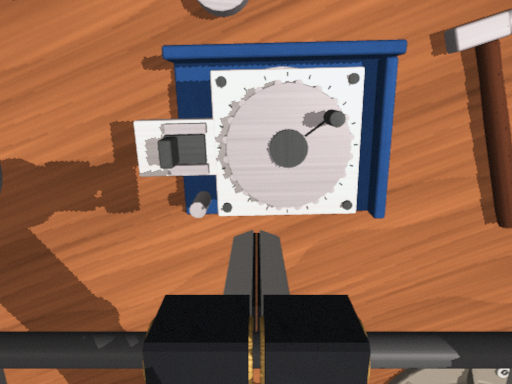

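The wrist view shows the hub at about (288,148), the peg top at (337,118), the nub at (167,153) and the dowel at (200,205). The plate sits nearly square to the image, so the yaw is close to -0.37. I'll refine these positions with masks.

Run:
```python
from h import *
import pickle
m=pickle.load(open("w1.pkl","rb")); f=cv2.imread("pics/w1.png")
g=f.max(axis=2)
# plate's top: bright, low saturation, filled
hsv=cv2.cvtColor(f,cv2.COLOR_BGR2HSV)
for t in (45,60,80):
    k=((g<t)*255).astype(np.uint8)
    n,l,st,ce=cv2.connectedComponentsWithStats(k[80:220,130:380])
    for i in range(1,n):
        if st[i,4]>40: print(t,st[i,:5]+[130,80,0,0,0],ce[i].round(1)+[130,80])
white=((hsv[...,1]<30)&(hsv[...,2]>225)).astype(np.uint8)*255; white[230:]=0
white=cv2.morphologyEx(white,cv2.MORPH_CLOSE,np.ones((9,9)))
cs,_=cv2.findContours(white,0,2); b=max(cs,key=cv2.contourArea)
print(cv2.boundingRect(b))
# plate right edge: rows 75..205, rightmost white
ys=np.arange(80,205,2); xs=[np.flatnonzero(white[y]).max() for y in ys]
P=np.array([onplane(m,(x+.5,y),.1)[:2] for x,y in zip(xs,ys)])
vx,vy,_,_=cv2.fitLine(P.astype(np.float32),cv2.DIST_HUBER,0,.01,.01).ravel(); print("yaw from right edge",np.arctan(vy/vx))
xs2=np.arange(235,350,4); y2=[np.flatnonzero(white[:,x]).max() for x in xs2]
P=np.array([onplane(m,(x,y+.5),.1)[:2] for x,y in zip(xs2,y2)])
vx,vy,_,_=cv2.fitLine(P.astype(np.float32),cv2.DIST_HUBER,0,.01,.01).ravel(); print("yaw from bottom edge",np.arctan(-vx/vy))
z=cv2.resize(f[85:225,130:370],None,fx=3,fy=3,interpolation=cv2.INTER_CUBIC); cv2.imwrite("pics/w1c.png",z)
```

```text
45 [316 110  18  18  88] [326.5 117.3]
60 [368  80  12 137 795] [374.4 151.7]
60 [305 110  31  26 118] [325.4 118.6]
60 [160 135  19  31 227] [172.9 147.7]
80 [366  80  14 138 999] [374.1 152. ]
80 [305 110  33  26 142] [325.3 119.1]
80 [160 134  38  33 341] [174.5 147.9]
80 [183 179   4  28  46] [184.7 192.9]
80 [192 190  22  17 204] [203.4 197. ]
(134, 67, 230, 149)
yaw from right edge -0.34870303
yaw from bottom edge -0.34708592
```

View pics/w1c.png

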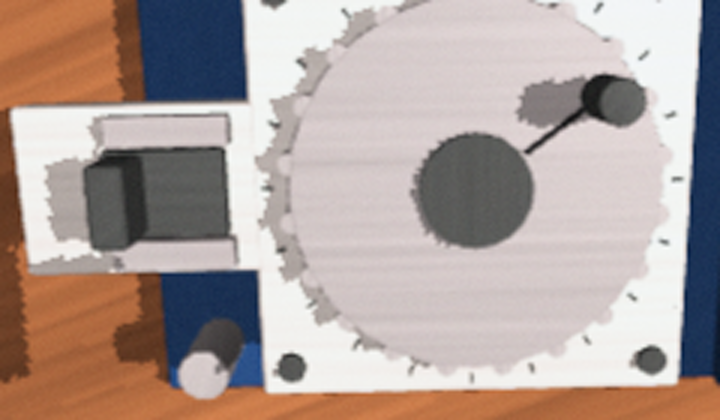

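Run:
```python
from h import *
import pickle
m=pickle.load(open("w1.pkl","rb"))
c,p,n=[onplane(m,q,z)[:2] for q,z in (((288.5,148.3),.118),((337.3,119),.144),((165.7,153.7),.136))]
yaw=-0.348; a=np.array([np.cos(yaw),np.sin(yaw)]); b=np.array([-a[1],a[0]])
print("c",c)
for q in (p,n): d=q-c; print(q,np.hypot(*d),np.degrees(np.arctan2(d[1],d[0]))-np.degrees(yaw),(d@a,d@b))
```

```text
c [0.54381836 0.10201347]
[0.55673738 0.05616577] 0.0476330986761032 -54.32422546638149 (np.float64(0.027779518297872948), np.float64(-0.038693803801455436))
[0.58208168 0.20609439] 0.11089147805324569 89.75396206775379 (np.float64(0.0004761856168981638), np.float64(0.11089045564020256))
```

```bash
cat >> h.py <<'E'
C=np.array([.5438,.1020]); yaw=-0.348; a=np.array([np.cos(yaw),np.sin(yaw)]); b=np.array([-a[1],a[0]])
Q=down(yaw)
def G(x,y,z): return np.array([*(C+x*a+y*b),z])   # gear frame (m) -> world TCP
def gf():
    s=robot.read_state(); d=s["tcp_pos"][:2]-C; f=s["wrist_force"][:2]
    return np.round([s["time"],d@a*1e3,d@b*1e3,f@a,f@b,s["wrist_force"][2]],2)
E
python3 - <<'E'
from h import *
robot.reach(G(.058,-.044,.27),Q)
robot.movel(G(.058,-.044,.221),v=.1); print(gf())
for x in (50,46,42,38,34,30,26,22,18,14,10,6,2,-2):
    robot.movel(G(x/1e3,-.044,.221),v=.04); print(gf())
f=grab_frame("wrist"); cv2.imwrite("pics/w2.png",cv2.cvtColor(f,cv2.COLOR_RGB2BGR))
import pickle; pickle.dump(camera_model("wrist"),open("w2.pkl","wb"))
E
```

```text
[  5.71  58.04 -43.6   -0.5   -0.27   0.84]
[  6.06  49.87 -43.95  -0.29   1.06  -0.62]
[  6.31  45.81 -43.99   0.14  -0.56  -0.49]
[  6.56  42.63 -44.52   4.59  -1.9   -1.48]
[  6.81  38.84 -44.95   4.21  -3.94   0.41]
[  7.06  33.82 -43.97  -0.44   0.85   0.25]
[  7.31  29.94 -43.85   1.02  -0.28  -1.88]
[  7.56  26.32 -44.45   4.8   -2.24  -0.91]
[  7.81  21.72 -43.86   0.5   -0.86   0.36]
[  8.06  17.67 -43.85   0.19   0.27   0.49]
[  8.31  14.15 -44.06   2.14   0.12  -1.7 ]
[  8.56   9.89 -44.05   1.61  -0.85  -0.22]
[  8.81   5.66 -43.85   0.27   0.44   0.22]
[  9.06   1.75 -43.94  -0.24   0.19   0.  ]
[  9.31  -1.66 -43.87   5.15   0.92  -1.98]
```

View pics/w2.png

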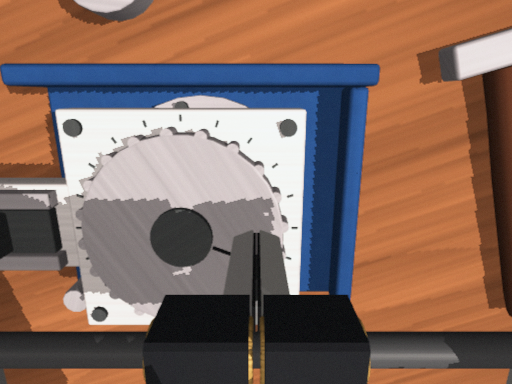

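The force trace matches the geometry: three snaps so far, and the finger is now in contact at about x=0, which is click 3. The picture shows the finger hiding the peg, with the hub at (182,237) and the dial's scribed line pointing towards the finger. I'll push through the fourth snap, back off and look.

Run:
```python
from h import *
for x in (-4,-6,-7.5,-9,-10,-11):
    robot.movel(G(x/1e3,-.044,.221),v=.03); g=gf(); print(g)
    if x<=-9 and abs(g[3])<1.2: break
robot.wait(.3); print(gf())
robot.movel(G(.012,-.044,.221),v=.06)
robot.movel(G(.012,-.044,.27),v=.15)
robot.reach(G(-.03,.03,.36),Q)
import pickle; pickle.dump(camera_model("wrist"),open("w3.pkl","wb"))
f=grab_frame("wrist"); cv2.imwrite("pics/w3.png",cv2.cvtColor(f,cv2.COLOR_RGB2BGR)); print(gf())
```

```text
[  9.61  -3.64 -43.69   4.27   2.13  -1.35]
[ 9.860e+00 -6.280e+00 -4.418e+01  2.000e-01 -6.900e-01  4.000e-02]
[ 10.11  -7.69 -44.13   0.27  -0.76  -0.09]
[ 10.36  -9.1  -44.02   0.35   0.25  -0.1 ]
[ 10.66  -8.96 -43.99  -0.14   0.42   0.1 ]
[ 12.25 -29.94  29.15   0.12  -0.33   0.04]
```

View pics/w3.png

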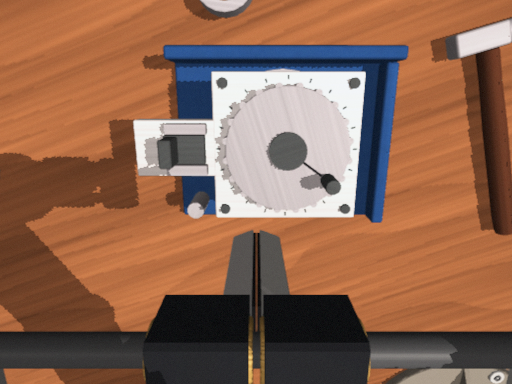

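The peg top is at about (333,187) and the hub at (288,151), which is about where click 4 should be. I'll check the bearing first and push the slide only if it agrees.

Run:
```python
from h import *
import pickle
m=pickle.load(open("w3.pkl","rb"))
c=onplane(m,(288.3,151),.118)[:2]; d=onplane(m,(333,187.5),.144)[:2]-c
be=np.degrees(np.arctan2(d[1],d[0])-yaw); print(c,be,"turn",-54-be, "exp 72")
assert abs(-54-be-72)<7
robot.reach(G(0,.155,.27),Q)
robot.movel(G(0,.155,.214),v=.1); print(gf())
robot.movel(G(0,.135,.214),v=.06); print(gf())
for y in [131,128,125,122,119,117,116,115,114,113,112.5,112,111.5,111,110.5,110,109.5,109]:
    robot.movel(G(0,y/1e3,.214),v=.03); g=gf(); print(g)
    if g[4]>7: break
robot.wait(.3)
robot.movel(G(0,.15,.214),v=.08); robot.movel(G(0,.15,.28),v=.15)
robot.reach(G(-.03,.03,.36),Q)
pickle.dump(camera_model("wrist"),open("w4.pkl","wb"))
f=grab_frame("wrist"); cv2.imwrite("pics/w4.png",cv2.cvtColor(f,cv2.COLOR_RGB2BGR)); print(gf())
```

```text
[0.54384435 0.10163638] -126.72494945565717 turn 72.72494945565717 exp 72
[ 1.3630e+01  1.7000e-01  1.5517e+02  1.5700e+00 -2.0000e-02  5.6000e-01]
[ 14.12   0.25 134.58  -0.58   0.42   0.  ]
[ 1.440e+01  3.000e-02  1.309e+02 -5.300e-01 -2.900e-01  1.400e-01]
[ 1.465e+01 -0.000e+00  1.279e+02  1.080e+00  2.100e-01 -6.000e-02]
[1.4900e+01 4.0000e-02 1.2474e+02 5.6000e-01 1.8000e-01 3.7000e-01]
[ 1.5150e+01  6.0000e-02  1.2169e+02 -1.9000e-01  4.0000e-01  6.4000e-01]
[ 1.5400e+01  5.0000e-02  1.1872e+02  5.4000e-01 -2.4000e-01  7.7000e-01]
[ 1.5650e+01  5.0000e-02  1.1678e+02 -8.0000e-02  5.5000e-01 -1.7000e-01]
[ 1.5900e+01  1.0000e-02  1.1595e+02  3.8000e-01 -1.2000e-01 -4.4000e-01]
[ 16.15  -0.   114.95   0.34   0.88  -1.34]
[ 1.6400e+01 -3.0000e-02  1.1391e+02  4.5000e-01  2.3000e-01  7.0000e-02]
[ 1.6650e+01  1.0000e-02  1.1288e+02 -5.7000e-01  8.1000e-01 -5.9000e-01]
[ 1.6900e+01  1.0000e-02  1.1247e+02 -4.9000e-01  2.0000e-02 -2.4000e-01]
[ 1.7150e+01 -4.0000e-02  1.1226e+02 -3.1000e-01  3.6700e+00 -1.5500e+00]
[ 1.7400e+01 -3.0000e-02  1.1214e+02  7.6000e-01  6.6800e+00 -2.5400e+00]
[ 1.7650e+01 -7.0000e-02  1.1201e+02  1.2100e+00  8.5200e+00 -4.0900e+00]
[ 19.87 -30.04  30.16  -0.47   0.81  -0.37]
```

View pics/w4.png

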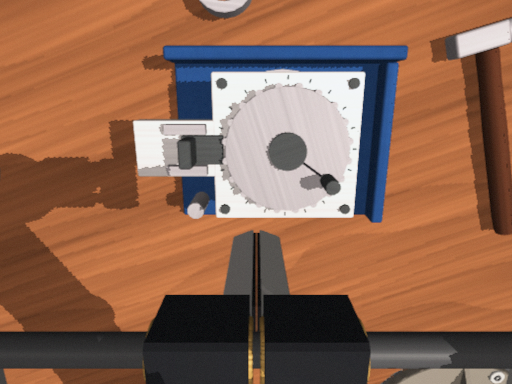

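The slide met its stop with the finger at 112 mm (112.5 predicted). The picture shows the nub at about (185,152), about 20 px further in, and the peg still at (333,187). The dowel, ring and hammer haven't moved, and the arm is clear.

Run:
```python
from bench import job
print(job.close_job())
```

```text
the job is handed in; nothing more can be done
None
```

The dial rests in its fourth click (72.7° measured, 72° nominal), the locking slide is against its stop, nothing else moved, the arm is clear, and the job was handed in at about 20 s with no verdict returned.

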